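Put the short tongs away under the utensil box's swing-up tray

ROBOT

A 6-joint arm with a two-finger parallel gripper is mounted at the origin on the work surface. World frame = base frame: x ahead of the robot, y to its left, z up, the work surface at z = 0. Lengths are in mm, angles in rad, forces in N, time in s.
With the tool pointing down it reaches from about 275 to 825 mm from the base axis. Payload 4.9 kg.
Tool frame: the origin (TCP) lies at the very end of the fingers, on their centre line; the grasp point (between the pads) lies 19 mm behind it; z points along the fingers, y is the direction in which the jaws open and shut (so a half turn about z gives the same grasp; the last joint's range is limited). The gripper opens to 85 mm and grips with 20 to 120 N. Pads are 22 mm wide; open, the fingers measure 114 mm over their backs; the gripper's body (76 mm by 85 mm) begins 54 mm behind the grasp point. The pads swing forward as they close: fully open they stand 13 mm farther back than shut.
Start: joints at [1.155, 0.326, -0.193, 1.052, 0, 1.437], TCP at [152.941, 528.325, 231.281] pointing down, gripper open.
Joint ranges: [-2.65, 2.65], [-0.97, 1.79], [-1.3, 1.35], [-1.93, 2.1], [-1.47, 1.37], [-3.14, 3.14]. Speed limits (rad/s): [2.57, 2.57, 3.14, 3.14, 3.14, 3.14].

INTERFACE

Orientations are given as [roll, pitch, yaw] about the fixed x, y, z axes, in that order (R = Rz(yaw) Ry(pitch) Rx(roll)).
In Python, from bench import bot, solve_ik, imaging gives the robot as it stands. Calls block until the motion is done:
- bot.move_ptp(position, orientation): joint-space move of the TCP to a pose.
- bot.movel(position, rot=None, max_speed=150, threshold=None): straight line of the TCP; rot=None keeps the orientation; max_speed is the mean speed in mm/s. With threshold (N) it stops when the force on the tool has changed by that much, and returns True; else False.
- bot.move_j(angles): joint-space move.
- bot.grip(opening, effort=None): opening from 0.0 (shut) to 1.0 (fully open); effort is the grip in N (None keeps the last); returns when the fingers have stopped.
- bot.dwell(seconds).
- solve_ik(position, orientation): joint angles nearest the present ones, or None.
- bot.get_state(): the state.
- imaging.capture(name): name is "side" or "top" or "wrist"; returns the picture (384x512x3 uint8, blue, green, red); there is no depth.
- imaging.camera_model(name): a dict with "K" (3x3 intrinsics, pixels), "position" and "rotation" of the camera in the world. Camera axes: x right, y up, looking along -z (the intrinsics and any distortion apply to the point x, -y, -z); pixel columns grow to the right and rows downward; lengths in mm; the calibration is good to about 2 mm. The wrist camera is an equidistant fisheye: a pixel r from the principal point sees the ray r / f radians off the axis. A picture is of the moment at which its call begins: read the wrist's pose just before it. camera_model takes no time and is no camera call; for the wrist camera it gives the pose at the moment of the call.
A pose or a line that the arm cannot do raises bot.IKError and nothing moves.
- bot.sign_off(): hands the job in, once; it reports no verdict.
The state is a dict: "t": time; "qpos": joint angles; "joint_velocities": joint speeds; "effort": joint torques, N m; "tcp_pos": TCP position; "orientation": TCP orientation; "contact_force": force on the tool from outside, world axes, zero at the start; "wrist_torque": the same for the moment, N m; "opening": opening from 0.0 (shut) to 1.0 (fully open).
Only numpy, scipy, OpenCV 4.12 (cv2) and the standard library are available. Lean on these libraries where they do the work, as an engineer would, in place of code of your own. Each camera call takes 0.05 s, during which the arm holds its last target. There are 200 camera calls.

TASK

Swing the utensil box's top tray up and back by its handle until it rests open, lay the short pair of steel tongs flat in the compartment underneath, then bring the tray back down gently until it is fully closed over them. Leave the long tongs where they lie.

Things in the scene. Friction and masses are not known exactly. Their poses are not given: they have to be found in the camera images.
- box: Open wooden box, fixed, 150 (x) x 280 (y) x 60 mm, walls and floor 6; one compartment 138 x 268, 54 deep. Origin: centre of its underside, on the bench; x points away from the robot (within 0.2 rad), z up. A wooden tray of the same outline, 30 high, jars fixed in its ends, covers it, underside 61 above the bench when closed, on steel arms at the box's +y and -y ends, out to 148 from the middle.
- tray_grip (a point): Centre of the dark wooden handle bar over the middle of the tray: 18 mm thick (box x), 100 long (box y), 22 high, on posts near its ends at y +-43; 37 free below it, its centre 29 above the tray's rim. Tray closed: at 0, 0, 120 mm in the box frame. Axes as the box's.
- tray_arms (a joint): Arm angle q, rad: 0 closed, 2.094 open stop. The tray stays level and moves on an arc towards box +x: handle displaced 115*(cos 0.349 - cos(0.349+q)) mm along box x, 115*(sin(0.349+q) - sin 0.349) up; top of arc q 1.22 (76 up); open 196 back, 35 up, compartment clear from above. About 0.4 kg, low friction: falls shut if let go before the top; past it, sinks to the stop and stays.
- tongs_mid (a point): Middle, half-way up, of the short rigid stainless steel tongs lying on the bench: 180 mm long (x, bow at -x, narrow tips +x), 26 high (z), 34 wide (y) over two parallel strips, straight from 80 behind to 36 ahead of the middle. About 0.12 kg. Along the robot's x within 0.15 rad, beside a longer pair and a wooden spoon in changing order.
- long_tongs_mid (a point): Middle of the long tongs, half-way up: same make and shape but 320 mm long, 38 mm wide, 26 mm high, too long for the box. A bystander to be left alone. Axes as the short tongs'.
There are look-alikes about, which are no part of the job. Leave any red look-alike of the part that bears tongs_mid alone.

How it is judged (in metres and radians):
On the way, in this order (a step that is already met when the one before it is completed fails the run):
1. the tray is swung up and back over the top of its arc to its open rest (value of joint tray_arms above 1.8 rad), for 0.2 s.
2. the short tongs lie down in the compartment while the tray is open (value of joint tray_arms above 1.6 rad and x of tongs_mid in the frame of box between -0.06 and 0.06 m and y of tongs_mid in the frame of box between -0.07 and 0.07 m and z of tongs_mid in the frame of box below 0.035 m), for 0.2 s.
At the end, for the whole second after the job is handed in: The tray is down on the box (arm angle below 0.09 rad, about 10 mm), and the short tongs lie at rest in the compartment under it: their middle within 60 mm (box x) and 70 mm (box y) of the box's middle and less than 35 mm above the bench. The long tongs are within 30 mm of where they started (value of joint tray_arms below 0.09 rad and x of tongs_mid in the frame of box between -0.06 and 0.06 m and y of tongs_mid in the frame of box between -0.07 and 0.07 m and z of tongs_mid in the frame of box below 0.035 m and linear speed of tongs below 0.02 m/s and distance of long_tongs_mid from where it was at the start of the episode below 0.03 m); the robot touches nothing.
It fails at once if the tray is dropped or slammed shut (faster than 3 rad/s, about 0.35 m/s, in the last part of its way down) (value of joint tray_arms below 0.5 rad and velocity of joint tray_arms below -3 rad/s).
It fails at once if the long tongs are moved from their place by more than 30 mm (distance of long_tongs_mid from where it was at the start of the episode above 0.03 m).
It also fails if it takes over 72 s, if anything falls off the work surface, if the arm or the gripper's body presses on something with over 40 N, if the wrist force passes 120 N, or if a joint passes its speed limit or range.

## Working session

There is one attempt and no reset: what is moved stays moved. The work goes in short steps, each a Python script; the robot and the scene stay as the last script left them, time stands still between calls to the robot, and variables do not carry over. Pictures are saved under pics/ and viewed, about 8 in all and at most 12, crops included, and the job is handed in when it is done.

```bash
ls; mkdir -p pics
python3 - <<'E'
from bench import bot, imaging
import cv2
for n in ("top","side"):
    cv2.imwrite(f"pics/{n}0.png",imaging.capture(n)); m=imaging.camera_model(n); print(n,m)
print(bot.get_state())
E
```

```text
pics
top {'K': array([[395.45778562,   0.        , 257.52476651],
       [  0.        , 395.45778562, 188.53859776],
       [  0.        ,   0.        ,   1.        ]]), 'position': array([ 301.98449901, -163.16546003, 1159.30236577]), 'rotation': array([ 0.11980097, -0.00852357, -1.5840016 ])}
side {'K': array([[455.96827004,   0.        , 261.35536538],
       [  0.        , 455.96827004, 190.36506713],
       [  0.        ,   0.        ,   1.        ]]), 'position': array([  119.41956832, -1248.83632676,   843.01385174]), 'rotation': array([ 0.97945336,  0.01338028, -0.28373865])}
{'t': 0.1, 'qpos': array([ 1.15483676e+00,  3.26868461e-01, -1.93489947e-01,  1.05203432e+00,
       -1.83733421e-05,  1.43659110e+00]), 'joint_velocities': array([-0.00143825, -0.00234529,  0.00059376,  0.00118456,  0.00099772,
        0.00050034]), 'effort': array([ 2.00966409e-03, -4.44238651e+01,  2.63040072e+01,  7.93402491e-03,
       -6.79187087e-05, -5.99807649e-06]), 'tcp_pos': array([152.69999858, 527.81614713, 230.57856877]), 'orientation': array([-3.14000815e+00, -1.95394793e-04,  2.85983818e+00]), 'contact_force': array([0.39057368, 0.94438085, 0.07632382]), 'wrist_torque': array([-0.01006517,  0.02998216,  0.02136028]), 'opening': 1.0000003733240217}
```

View pics/top0.png

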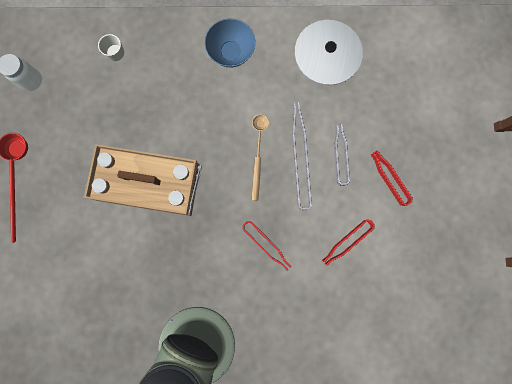

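View pics/side0.png

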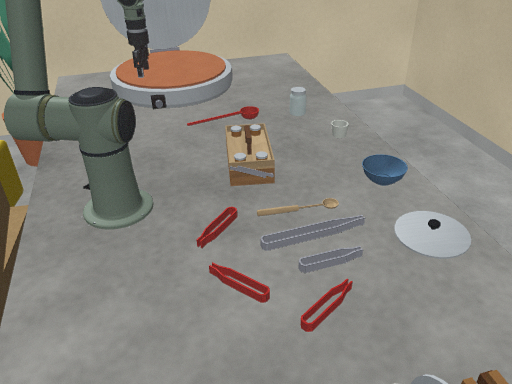

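Top view: the box is at about (142,180) with its dark handle bar at (138,178). Tongs candidates are grey long (301,155), grey short (343,155), and red ones at (392,178), (348,242) and (267,245). The grey pair at (343,155) is the short steel one, because it is half the length of the pair beside it and not red. I'll measure both and confirm with a crop.

```bash
cat > h.py <<'E'
import numpy as np, cv2
from scipy.spatial.transform import Rotation as R
from bench import bot, solve_ik, imaging
def proj(P,m):
    p=R.from_euler('xyz',m["rotation"]).inv().apply(np.atleast_2d(P)-m["position"])*[1,-1,-1]
    return (p[:,:2]/p[:,2:])*m["K"][0,0]+m["K"][:2,2]
def onplane(uv,m,z):
    uv=np.atleast_2d(np.asarray(uv,float)); d=(uv-m["K"][:2,2])/m["K"][0,0]
    if "wrist" in m:   # equidistant fisheye
        r=np.linalg.norm(d,axis=1,keepdims=True); d=d*np.tan(r)/np.maximum(r,1e-9)
    d=R.from_euler('xyz',m["rotation"]).apply(np.c_[d[:,0],-d[:,1],-np.ones(len(d))])
    return (m["position"]+d*((z-m["position"][2])/d[:,2])[:,None])
def rect(P):
    (c,s,a)=cv2.minAreaRect(P[:,:2].astype(np.float32)); 
    if s[0]<s[1]: a+=90; s=s[::-1]
    a=(a+90)%180-90
    return np.round(c,1),np.round(s,1),np.round(np.deg2rad(a),3)
E
python3 - <<'E'
from h import *
im=cv2.imread("pics/top0.png"); m=imaging.camera_model("top")
hsv=cv2.cvtColor(im,cv2.COLOR_BGR2HSV)
i=im.astype(int)
# handle: dark brown in box
mk=np.zeros(im.shape[:2],np.uint8); s=(slice(140,220),slice(80,205))
mk[s]=((i[...,2]-i[...,0]>15)&(i[...,2]<120))[s]
n,l,st,c=cv2.connectedComponentsWithStats(mk)
k=1+np.argmax(st[1:,4]); v,u=np.where(l==k); print("handle",st[k],rect(onplane(np.c_[u,v],m,128)))
# tray rim: warm colour
mk2=np.zeros_like(mk); mk2[s]=((i[...,2]-i[...,0]>30))[s]
v,u=np.where(mk2>0); print("tray",rect(onplane(np.c_[u,v],m,85)))
# tongs: bluish
b=i[...,0]-i[...,2]
print("b bg",np.percentile(b[100:210,280:360],[5,50,95,99]))
mk3=np.zeros_like(mk); s=(slice(90,220),slice(285,362)); mk3[s]=(b>8)[s]*255
mk3=cv2.morphologyEx(mk3,cv2.MORPH_CLOSE,np.ones((5,5)))
n,l,st,c=cv2.connectedComponentsWithStats(mk3)
for k in range(1,n):
    if st[k,4]>60:
        v,u=np.where(l==k); print(st[k],rect(onplane(np.c_[u,v],m,20)))
a=cv2.resize(im[85:225,280:420],None,fx=4,fy=4,interpolation=cv2.INTER_CUBIC)
cs,_=cv2.findContours(cv2.resize(mk3[85:225,280:420],None,fx=4,fy=4),0,1); cv2.drawContours(a,cs,-1,(0,255,0),1)
cv2.imwrite("pics/crop1.png",a)
E
```

```text
handle [118 171  43  14 303] (array([459.5, 138.1]), array([113.4,  21.1]), np.float64(1.398))
tray (array([460.9, 141.1]), array([296. , 153.4]), np.float64(1.398))
b bg [-10.  -8.  10.  13.]
[292 102  19 108 485] (array([ 537.3, -301. ]), array([320.3,  38.8]), np.float64(0.054))
[334 125  16  60 370] (array([ 537.4, -420.2]), array([177.3,  37.1]), np.float64(0.037))
```

View pics/crop1.png

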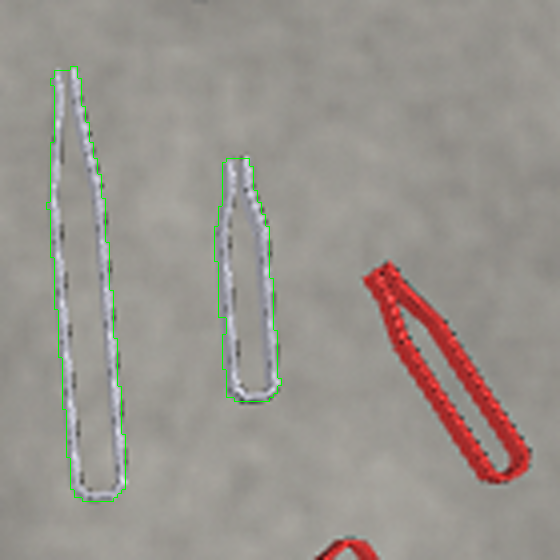

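The crop confirms it: the grey pair at crop (248,280), i.e. (343,155), measures 177 x 37 mm, so it is the short tongs. The one on the left is 320 x 39 mm, the long tongs. The handle is near (460,139) with box yaw about -0.17. I'll go above the handle and take a wrist look.

Run:
```python
from h import *
for y in (1.398,-1.744): print(y,solve_ik([460,140,230],[np.pi,0,y]))
q=[solve_ik([460,140,230],[np.pi,0,y]) for y in (1.398,-1.744)]
y=(1.398,-1.744)[int(np.argmin([9 if a is None else abs(a[5]) for a in q]))]
bot.move_ptp([460,140,230],[np.pi,0,y])
m=imaging.camera_model("wrist"); im=imaging.capture("wrist"); print(m,bot.get_state()["t"])
cv2.imwrite("pics/w1.png",im); np.save("w1.npy",m,allow_pickle=True)
```

```text
1.398 [ 0.1417689   0.19947748 -0.36759163  1.00372722  0.          1.88536155]
-1.744 [ 0.1417689   0.19947748 -0.36759163  1.00372722  0.         -1.25582375]
{'K': array([[297.31863964,   0.        , 257.05697699],
       [  0.        , 297.31863964, 191.39026765],
       [  0.        ,   0.        ,   1.        ]]), 'position': array([445.94871683,  58.22751387, 373.05612089]), 'rotation': array([-3.24875836e-01, -6.50983403e-04,  2.96969658e+00])} 2.4417
```

View pics/w1.png

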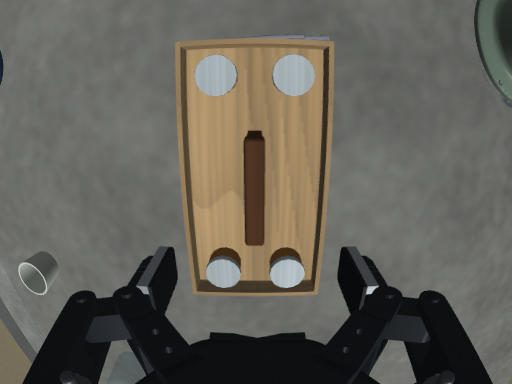

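The wrist view shows the bar's top face from (254,138) to (255,245), and the outer tray rim corners at (177,43), (333,41), (318,294) and (196,294). I'll cast these onto their planes.

Run:
```python
from h import *
m=np.load("w1.npy",allow_pickle=True).item(); m["wrist"]=1
P=onplane([[246,138],[263,138],[265,245],[245,245]],m,131); print(P.round(1),P.mean(0),rect(P))
Q=onplane([[177,43],[333,41],[318,294],[196,294]],m,91); print(Q.round(1),Q.mean(0),rect(Q))
im=cv2.imread("pics/w1.png").astype(int)
mk=((im[...,2]-im[...,0]>15)&(im[...,2]<130)).astype(np.uint8); mk[:137]=0;mk[250:]=0;mk[:,:235]=0;mk[:,275:]=0
v,u=np.where(mk>0); print(rect(onplane(np.c_[u,v],m,131)))
```

```text
[[460.8  91.6 131. ]
 [447.1  94.  131. ]
 [461.5 191.4 131. ]
 [479.7 188.3 131. ]] [462.24325574 141.31490021 131.        ] (array([462.2, 141.3]), array([98.5, 18.5]), np.float64(1.399))
[[511.3  -7.   91. ]
 [365.8  16.6  91. ]
 [411.9 293.2  91. ]
 [557.  268.   91. ]] [461.48017324 142.70075304  91.        ] (array([461.5, 142.8]), array([280.4, 147.4]), np.float64(1.406))
(array([462.9, 140.8]), array([99.4, 18.6]), np.float64(1.394))
```

The sizes match (99 x 18.5 and 280 x 147). The box centre is (462,142) with yaw -0.170. Next I grip the bar and swing the tray.

```bash
cat >> h.py <<'E'
BC=np.array([462,142,0.]); BY=-0.170; DN=[np.pi,0,BY-np.pi/2]
ux=np.array([np.cos(BY),np.sin(BY),0]); uy=np.array([-np.sin(BY),np.cos(BY),0])
def box(x,y,z): return BC+x*ux+y*uy+[0,0,z]
def disp(q): return 115*(np.cos(.349)-np.cos(.349+q))*ux+np.array([0,0,115*(np.sin(.349+q)-np.sin(.349))])
def st():
    s=bot.get_state(); print(round(s["t"],2),s["tcp_pos"].round(1),"F",s["contact_force"].round(1),"op",round(s["opening"],3))
E
python3 - <<'E'
from h import *
g=box(0,0,101)
print([solve_ik(g+disp(q),DN) is not None for q in np.linspace(0,2.09,8)])
bot.movel(g+[0,0,60],rot=DN,max_speed=200); st()
if bot.movel(g,max_speed=80,threshold=15): st(); raise SystemExit("contact")
bot.grip(0,40); st()
for q in np.linspace(0,2.06,11)[1:]:
    bot.movel(g+disp(q),max_speed=90)
    st()
cv2.imwrite("pics/side1.png",imaging.capture("side"))
E
```

```text
[True, True, True, True, True, True, True, True]
2.93 [461.9 142.2 161.2] F [ 0.3  1.1 -0. ] op 0.998
4.46 [462.9 141.9 101.3] F [ 3.1 -0.   0.7] op 0.203
4.88 [472.6 140.2 122. ] F [ 5.5  0.5 -5.9] op 0.197
5.29 [486.2 137.8 140.3] F [ 4.4  0.3 -8.7] op 0.205
5.71 [503.2 134.8 155.5] F [ 3.9 -0.2 -6.8] op 0.2
6.12 [523.7 131.3 167.3] F [-0.3 -0.1 -5.3] op 0.204
6.54 [546.5 127.4 174.7] F [-0.9 -1.4 -0.3] op 0.205
6.96 [570.3 123.2 177. ] F [ 0.1 -1.8  3.3] op 0.203
7.38 [593.8 119.2 174.3] F [ 0.8 -3.5  3.7] op 0.205
7.79 [616.4 115.3 166.7] F [ 3.1 -4.9  3.3] op 0.195
8.21 [636.8 111.7 154.4] F [ 4.3 -4.7  3.1] op 0.202
8.62 [654.5 108.7 138. ] F [ 4.9 -5.4  2.3] op 0.2
```

View pics/side1.png

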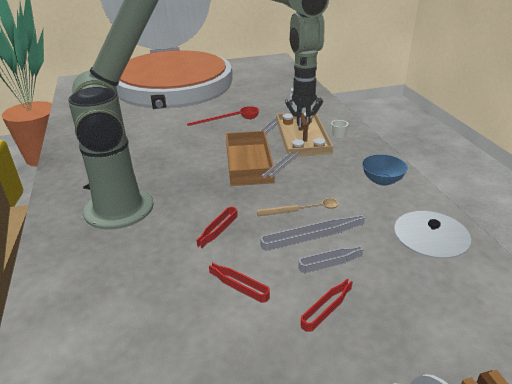

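The tray is open, with the handle held at (304,120), the box compartment bare at (250,157), and forces low. I'll release and look from above the short tongs.

Run:
```python
from h import *
bot.grip(1.0); bot.movel(np.array(bot.get_state()["tcp_pos"])+[0,0,70],max_speed=150); st()
p=[537,-420,190]; o=[np.pi,0,0.045]; print(solve_ik(p,o))
bot.move_ptp(p,o); st()
m=imaging.camera_model("wrist"); im=imaging.capture("wrist"); np.save("w2.npy",m,allow_pickle=True); m["wrist"]=1
cv2.imwrite("pics/w2.png",im)
i=im.astype(int); mk=((i[...,0]-i[...,2]>3)*255).astype(np.uint8); mk[270:]=0
mk=cv2.morphologyEx(mk,cv2.MORPH_CLOSE,np.ones((5,5)))
n,l,s,c=cv2.connectedComponentsWithStats(mk)
for k in range(1,n):
    if s[k,4]>150: v,u=np.where(l==k); print(s[k],rect(onplane(np.c_[u,v],m,20)))
```

```text
9.96 [652.4 109.3 208.1] F [-0.5  0.8 -0.9] op 1.004
[-0.77191474  0.6002597   0.13736526  1.10790188  0.          2.32467791]
13.03 [ 537.2 -419.7  190. ] F [ 0.2  1.  -0.1] op 0.997
[ 133   22   54  248 5476] (array([ 547.1, -311. ]), array([303.6,  66.9]), np.float64(-0.058))
[ 246   86   33  161 1930] (array([ 536.9, -426. ]), array([184.1,  34.4]), np.float64(0.035))
[343 247  34  23 417] (array([ 429.4, -560.7]), array([49.9, 33.1]), np.float64(1.548))
```

View pics/w2.png

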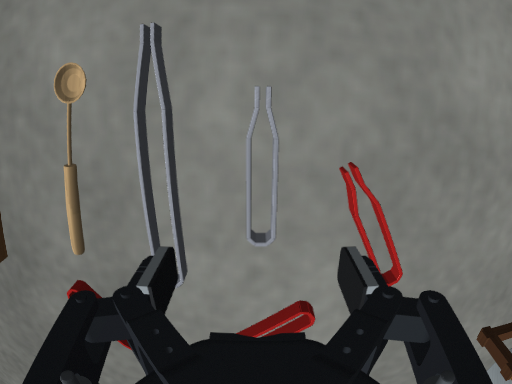

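The short tongs run straight up the image at u=246–278, v=87–246, with the long pair on the left (u 135–187) and a red look-alike from (345,165) to (395,280). I'll compute the final grasp point and the clearances on both sides.

Run:
```python
from h import *
m=np.load("w2.npy",allow_pickle=True).item(); m["wrist"]=1
P=onplane([[246,140],[278,140],[247,236],[277,236],[262,87],[262,245],[344,166],[358,232],[172,160],[180,215]],m,26); print(P.round(1))
a,b=P[:2].mean(0),P[2:4].mean(0); print("axis yaw",np.arctan2(*(a-b)[1::-1]),"len",np.linalg.norm(P[4]-P[5]))
```

```text
[[ 571.7 -407.8   26. ]
 [ 573.3 -441.1   26. ]
 [ 460.9 -412.8   26. ]
 [ 462.5 -447.5   26. ]
 [ 627.5 -421.7   26. ]
 [ 449.8 -430.8   26. ]
 [ 549.6 -515.4   26. ]
 [ 470.2 -545.2   26. ]
 [ 547.5 -328.    26. ]
 [ 483.2 -334.8   26. ]]
axis yaw 0.05185512014202747 len 177.96819486944256
```

Run:
```python
from h import *
o=[np.pi,0,0.052]; g=np.array([528.5,-426.8,4])
bot.grip(0.8)
bot.movel(g+[0,0,60],rot=o,max_speed=150)
if bot.movel(g,max_speed=70,threshold=12): print("contact"); st()
bot.grip(0,50); st()
bot.movel(g+[0,0,210],max_speed=200); st()
p=box(-8,10,215); print(solve_ik(p,DN))
bot.move_ptp(p,DN); st()
cv2.imwrite("pics/w3.png",imaging.capture("wrist"))
```

```text
15.81 [ 528.9 -427.2    4.7] F [ 0.3 -0.2  3.6] op 0.39
17.01 [ 527.8 -426.2  212.4] F [ 0.1  0.3 -1.6] op 0.386
[ 0.17060237  0.21149109 -0.3926781   0.96662713  0.         -1.23019395]
19.97 [456. 153. 215.] F [ 0.  -0.3 -2. ] op 0.383
```

View pics/w3.png

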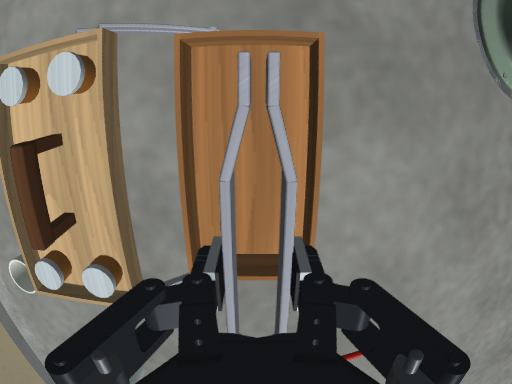

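The short tongs are held level and square between the pads (u 220–297), centred over the bare compartment. The tray is open on the left. I'll lower them.

Run:
```python
from h import *
p=box(-8,10,0)
bot.movel(p+[0,0,80],max_speed=150); st()
print(bot.movel(p+[0,0,10.5],max_speed=60,threshold=8)); st()
bot.grip(0.62); bot.dwell(0.3); st()
bot.movel(p+[0,0,180],max_speed=150); st()
cv2.imwrite("pics/w4.png",imaging.capture("wrist"))
```

```text
21.07 [456.5 153.3  80.7] F [ 0.2 -0.9 -1.5] op 0.385
True
22.18 [455.3 153.1  10.7] F [-0.3 -1.   4.1] op 0.388
22.82 [454.  152.9   9.7] F [-0.1 -0.1  0.3] op 0.619
24.1 [455.2 153.1 179.2] F [ 0.2 -0.1  0.1] op 0.617
```

View pics/w4.png

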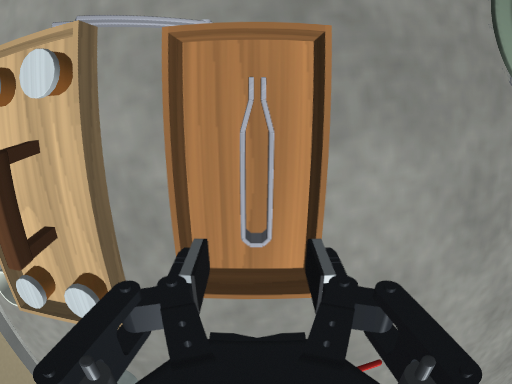

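The tongs lie flat in the compartment (u 241–273, v 78–246), well clear of the walls. Now I'll close the tray.

Run:
```python
from h import *
g=box(0,0,101); h=g+disp(2.094)
bot.grip(1.0)
bot.movel(h+[0,0,70],rot=DN,max_speed=200); st()
if bot.movel(h,max_speed=80,threshold=15): st(); raise SystemExit("contact")
bot.grip(0,40); st()
for q in np.linspace(2.094,0.0,12)[1:]:
    bot.movel(g+disp(q),max_speed=90 if q>.5 else 50, threshold=None if q>.1 else 15); st()
bot.dwell(0.2); st()
```

```text
25.76 [654.6 109.  205.4] F [ 0.2 -0.1  0.1] op 0.998
27.41 [656.3 108.7 136. ] F [ 4.  -0.8 -0.7] op 0.205
27.8 [640.6 111.4 151.5] F [ 3.6 -0.8  1.3] op 0.201
28.19 [622.8 114.5 163.5] F [ 3.6 -1.3  3.8] op 0.203
28.58 [602.4 118.  172. ] F [ 2.7 -0.1  5.3] op 0.201
28.98 [580.7 121.8 176.4] F [ 0.4 -0.2  6.3] op 0.203
29.37 [558.2 125.7 176.3] F [-1.5  0.5  7.3] op 0.199
29.76 [536.7 129.4 172. ] F [-2.6  2.2  5.5] op 0.2
30.15 [517.2 132.8 164. ] F [-2.2  3.6  1.6] op 0.202
30.54 [499.9 135.7 152.8] F [-0.3  4.3 -2.4] op 0.204
31.12 [484.2 138.5 137.8] F [ 1.7  4.8 -4.9] op 0.203
31.71 [471.7 140.6 120.2] F [ 2.6  5.  -5.3] op 0.2
32.18 [463.1 142.3 101.2] F [-0.8 -0.5  7. ] op 0.202
32.38 [463.1 142.3 101.2] F [-0.6  0.2  6.8] op 0.201
```

Run:
```python
from h import *
bot.grip(1.0); bot.movel(box(0,0,270),max_speed=150); st()
m=imaging.camera_model("wrist"); im=imaging.capture("wrist"); m["wrist"]=1
i=im.astype(int); mk=((i[...,2]-i[...,0]>15)&(i[...,2]<130)).astype(np.uint8); mk[:,:225]=0; mk[:,285:]=0; mk[:100]=0; mk[240:]=0
n,l,s,c=cv2.connectedComponentsWithStats(mk); k=1+np.argmax(s[1:,4]); v,u=np.where(l==k); print("handle",rect(onplane(np.c_[u,v],m,131)))
bot.move_ptp([152.9,528.3,231.3],[np.pi,0,2.86])
sd=imaging.capture("side"); t=imaging.capture("top"); cv2.imwrite("pics/end.png",np.hstack([sd[60:300,130:430],t[60:300,80:400]]))
m=imaging.camera_model("top"); i=t.astype(int); b=i[...,0]-i[...,2]
mk=np.zeros(b.shape,np.uint8); mk[90:220,285:362]=(b>8)[90:220,285:362]*255
mk=cv2.morphologyEx(mk,cv2.MORPH_CLOSE,np.ones((5,5))); n,l,s,c=cv2.connectedComponentsWithStats(mk)
for k in range(1,n):
    if s[k,4]>60: v,u=np.where(l==k); print("grey",rect(onplane(np.c_[u,v],m,20)))
st()
```

```text
34.33 [461.5 141.9 269.2] F [ 0.  -0.8  0.3] op 0.996
handle (array([462.5, 138.5]), array([104.1,  18.7]), np.float64(1.409))
grey (array([ 537.3, -301. ]), array([320.3,  38.8]), np.float64(0.054))
36.77 [153.4 528.2 231.3] F [-1.   1.   0.9] op 1.002
```

View pics/end.png

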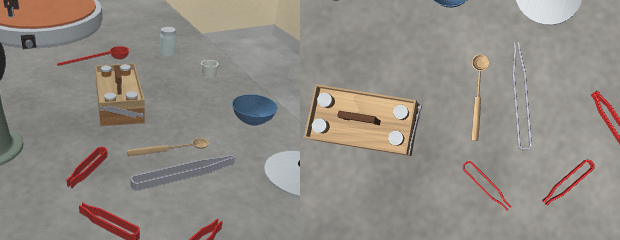

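The tray is seated on the box with its handle back at the start position, and the long tongs have not moved. I'm handing in.

```bash
python3 -c "
from bench import bot
bot.sign_off()"
```

```text
the job is handed in; nothing more can be done
```

I swung the tray open by its handle, laid the short steel tongs flat in the compartment, brought the tray back down gently until it was fully closed, and handed in at about 37 s of the 72 s allowed.

- **Tray:** it seated with a contact force of about 7 N. Afterwards the handle measured (462.5, 138.5), against (462.9, 140.8) before. The bar's length read about 5 mm long in that last measurement because its side was in view.
- **Short tongs:** the wrist picture taken before closing showed them flat in the compartment and clear of the walls. They can't be seen under the closed tray, so their final pose was not checked directly.
- **Long tongs:** they read the same position as at the start, (537.3, -301.0).
- **Robot:** it is back at its start pose, touching nothing. The force readings I printed at each step stayed below 10 N.

One measurement disagreed: the top camera put the short tongs about 5 mm off in y from the wrist view. I used the wrist value, and the grasp was good.

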